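# Park the microscope objectives in their matching dishes

## Task

The four cleaned microscope objectives are standing about on the desk: put each one into the parking dish of its own colour, upright and flat on the floor of the well, and let go of it. Set them down gently without dropping or toppling any, and leave the brown bottle and the silver carton standing where they are.

Things in the scene. Friction and masses are not known exactly. Their poses are not given: they have to be found in the camera images.
- objective_red: red microscope objective, a loose small lens barrel of about 130 g standing upright nose up: a straight round barrel 32 mm across and 38 mm tall (lower 20 mm bright steel, upper 18 mm and its flat shoulder red), then a thin steel nose 18 mm across tapering up to 46 mm total height. Origin: centre of the flat underside, z axis up the barrel. Rigid; grip the barrel across its 32 mm
- objective_yellow: yellow microscope objective, a loose small lens barrel of about 130 g standing upright nose up: a straight round barrel 32 mm across and 38 mm tall (lower 20 mm bright steel, upper 18 mm and its flat shoulder yellow), then a thin steel nose 18 mm across tapering up to 48 mm total height. Origin: centre of the flat underside, z axis up the barrel. Rigid; grip the barrel across its 32 mm
- objective_green: green microscope objective, a loose small lens barrel of about 130 g standing upright nose up: a straight round barrel 32 mm across and 38 mm tall (lower 20 mm bright steel, upper 18 mm and its flat shoulder green), then a thin steel nose 18 mm across tapering up to 50 mm total height. Origin: centre of the flat underside, z axis up the barrel. Rigid; grip the barrel across its 32 mm
- objective_blue: blue microscope objective, a loose small lens barrel of about 130 g standing upright nose up: a straight round barrel 32 mm across and 38 mm tall (lower 20 mm bright steel, upper 18 mm and its flat shoulder blue), then a thin steel nose 18 mm across tapering up to 52 mm total height. Origin: centre of the flat underside, z axis up the barrel. Rigid; grip the barrel across its 32 mm
- dish_red: red parking dish, fixed to the desk: a low round dish 72 mm across and 10 mm tall with a red rim and a round flat black well 50 mm across, whose floor is 4 mm above the underside (6 mm deep). Origin: centre of the underside, on the desk top; z up
- dish_yellow: yellow parking dish, fixed to the desk: a low round dish 72 mm across and 10 mm tall with a yellow rim and a round flat black well 50 mm across, whose floor is 4 mm above the underside (6 mm deep). Origin: centre of the underside, on the desk top; z up
- dish_green: green parking dish, fixed to the desk: a low round dish 72 mm across and 10 mm tall with a green rim and a round flat black well 50 mm across, whose floor is 4 mm above the underside (6 mm deep). Origin: centre of the underside, on the desk top; z up
- dish_blue: blue parking dish, fixed to the desk: a low round dish 72 mm across and 10 mm tall with a blue rim and a round flat black well 50 mm across, whose floor is 4 mm above the underside (6 mm deep). Origin: centre of the underside, on the desk top; z up
- bottle: small brown glass bottle with a black cap, 28 mm across, 58 mm tall, loose, standing among the objectives. Origin: centre of its underside. A bystander
- carton: small silver-grey carton with dark bands, 22 x 38 mm and 65 mm tall, loose, standing upright. Origin: centre of its underside. A bystander

How it is judged:
At the end, for the whole second after the job is handed in: Each objective rests released in its own colour's dish: within 12 mm of the dish's centre, underside on the well floor (under 6.5 mm above the dish's underside), within 0.12 rad of upright. Bottle and carton upright (0.15 rad), within 30 mm of their start (horizontal distance between objective_red and dish_red below 0.012 m and z of objective_red in the frame of dish_red below 0.0065 m and angle between each of objective_red, objective_yellow, objective_green, objective_blue's own z axis and vertical below 0.12 rad and linear speed of each of objective_red, objective_yellow, objective_green, objective_blue below 0.02 m/s and horizontal distance between objective_yellow and dish_yellow below 0.012 m and z of objective_yellow in the frame of dish_yellow below 0.0065 m and horizontal distance between objective_green and dish_green below 0.012 m and z of objective_green in the frame of dish_green below 0.0065 m and horizontal distance between objective_blue and dish_blue below 0.012 m and z of objective_blue in the frame of dish_blue below 0.0065 m and distance of each of bottle, carton from where it was at the start of the episode below 0.03 m and angle between each of bottle, carton's own z axis and vertical below 0.15 rad); the robot touches nothing.
It fails at once if an objective is dropped (falls free of the fingers at more than 0.6 m/s) ((linear speed of objective_red above 0.6 m/s and contact force between objective_red and the fingers below 0.05 N) or (linear speed of objective_yellow above 0.6 m/s and contact force between objective_yellow and the fingers below 0.05 N) or (linear speed of objective_green above 0.6 m/s and contact force between objective_green and the fingers below 0.05 N) or (linear speed of objective_blue above 0.6 m/s and contact force between objective_blue and the fingers below 0.05 N)).
It fails at once if an objective is knocked over (angle between any of objective_red, objective_yellow, objective_green, objective_blue's own z axis and vertical above 0.8 rad).
It fails at once if the bottle or the carton is knocked over (angle between any of bottle, carton's own z axis and vertical above 0.8 rad).
It also fails if it takes over 96 s, if anything falls off the work surface, if the arm or the gripper's body presses on something with over 40 N, if the wrist force passes 120 N, or if a joint passes its speed limit or range.

## Robot

A 7-joint arm with a two-finger parallel gripper is mounted at the origin on the work surface. World frame = base frame: x ahead of the robot, y to its left, z up, the work surface at z = 0. Lengths are in m, angles in rad, forces in N, time in s.
With the tool pointing down it reaches from about 0.425 to 0.975 m from the base axis. Payload 16.7 kg.
Tool frame: the origin (TCP) lies at the very end of the fingers, on their centre line; the grasp point (between the pads) lies 19 mm behind it (ctrl.hold_point_z is the z of the grasp point in the tool frame, in m); z points along the fingers, y is the line along which they close (so a half turn about z gives the same grasp; the last joint's range is limited). The gripper opens to 85 mm and grips with 20 to 120 N. Pads are 22 mm wide; open, the fingers measure 114 mm over their backs; the gripper's body (76 mm by 85 mm) begins 54 mm behind the grasp point. The pads swing forward as they close: fully open they stand 13 mm farther back than shut.
Start: joints at [1.046, 0.426, 0.074, 1.606, -0.034, 1.111, -0.067], TCP at [0.248, -0.628, 0.231] pointing down, gripper open.
Joint ranges: [-2.85, 2.85], [-0.5, 2.14], [-1.23, 1.37], [0.21, 2.46], [-1.02, 4.16], [0.16, 2.05], [-2.73, 2.73]. Speed limits (rad/s): [1.89, 1.89, 2.39, 2.39, 3.01, 3.01, 3.01].

## Interface

Orientations are given as a 3x3 rotation matrix whose columns are the frame's x, y, z axes.
In Python, from cell import ctrl gives the robot as it stands.
- The arm moves only by the tool apply_moves, never from a script. Its argument "motion" is a list of rows, each a list of 7 numbers: the turn, a rotation vector about the tool's x, y, z in units of 5 degrees (1.0 is 5 degrees), then the shift along the tool's x, y, z in units of 40 mm (1.0 is 40 mm), then the opening, from 0 (shut) to 1 (fully open). A call has 1 to 8 rows; each row shifts and turns the commanded pose from where the row before left it, along the tool's axes as they then stand; what a row does not reach is not made up. A row lasts 1/10 s, in which the tool goes at most 50 mm and 8.59 degrees, less where a joint would pass 70% of its speed; a pose out of reach is approached as far as the arm can. A call is refused whole if a number of a shift passes 1 or a number of a turn 1, either way. A call with a gripper value outside its range is refused whole. The fingers move at their own pace and stop on an object; the grip force is fixed at half the most. Time passes only in rows, so rows that do not move let the fingers close. It gives the time, the measured TCP pose, the force, the opening and the grip force at its end, in the units of the state.
- ctrl.read_state(): the state, without advancing time (a new reading comes with each control period).
- ctrl.camera(name): name is "side" or "top"; returns a dict with "frame" (480x640x3 uint8, red, green, blue), "mtx" (3x3 intrinsics, pixels), "k1" (the pictures are not rectified: a ray, as slopes to the right and down, at radius r is drawn at 1 + k1 r^2 times it, then the intrinsics apply), "eye" and "rotation" of the camera in the world. Camera axes: x right, y up, looking along -z (the intrinsics and any distortion apply to the point x, -y, -z); pixel columns grow to the right and rows downward; lengths in m; the calibration is good to about 2 mm. A picture is of the moment at which its call begins. There is no depth.
- ctrl.close_job(): hands the job in; it is judged then, once.
Trained networks look in a picture, given as the dict that the camera call returned (one of the last four; its "shot" number tells which), for a name from the list of things; names that differ only in an ending like _2 or _b are one class to them, and where a whole thing is asked for, a point or a joint stands for the part that bears it (a point fixed in the world has none). Each returns a list of dicts, best first, with "score" (0 to 1); they miss things now and then, are a little off and sometimes report something else, mostly with a low value. They report only what shows in the picture. A call takes as long as a camera call.
- ctrl.masks_of(name, picture): "region" (480x640 bool, what is visible of it).
- ctrl.landmark_of(name, picture): "centre" ([x, y, z] in m, in world coordinates, good to about 4 mm: a listed point, or the origin of a listed thing).
The state is a dict: "time_s": time; "q": joint angles; "joint_vel": joint speeds; "effort": joint torques, N m; "position": TCP position; "eef_rot": TCP orientation; "ft_force": force on the tool from outside, world axes, zero at the start; "moment": the same for the moment, N m; "gripper_width": opening from 0.0 (shut) to 1.0 (fully open); "grip_force": force on a finger pad.
Only numpy, scipy, OpenCV 4.12 (cv2) and the standard library are available. Lean on these libraries where they do the work, as an engineer would, in place of code of your own. Each camera call takes 0.05 s, during which the arm holds its last target. There are 200 camera calls.

## Working session

There is one attempt and no reset: what is moved stays moved. The work goes in short steps, Python scripts to look and compute and a tool call to move; the robot and the scene stay as the last step left them, time stands still between calls to the robot, and variables do not carry over. Pictures are saved under pics/ and viewed, at most 14 in all, crops included, and the job is handed in when it is done.

Besides the shell and the picture viewer there is one more tool, called by a JSON object that holds its "name" and its "arguments", one argument or row to a line. apply_moves: Moves the arm, as the interface text tells. Its arguments: {"type":"object","properties":{"motion":{"type":"array"}},"required":["motion"]}

```bash
mkdir -p pics
cat > h.py <<'E'
import numpy as np, cv2
from cell import ctrl
names=[a+'_'+c for a in('objective','dish') for c in('red','yellow','green','blue')]+['bottle','carton']
def shot(cam,fn=None):
    p=ctrl.camera(cam)
    if fn: cv2.imwrite('pics/'+fn,p['frame'][:,:,::-1])
    return p
def proj(p,X):
    d=(np.asarray(X)-p['eye'])@np.asarray(p['rotation']); s=np.array([d[0]/-d[2],-d[1]/-d[2]])
    s=s*(1+p['k1']*(s@s)); m=np.asarray(p['mtx']); return m[:2,:2]@s+m[:2,2]
def ray(p,uv,z):
    m=np.asarray(p['mtx']); t=np.linalg.solve(m[:2,:2],np.asarray(uv)-m[:2,2]); s=t.copy()
    for _ in range(20): s=t/(1+p['k1']*(s@s))
    d=np.asarray(p['rotation'])@np.array([s[0],-s[1],-1]); e=np.asarray(p['eye']); return e+d*(z-e[2])/d[2]
E
cat > m.py <<'E'
from h import *
import sys
st=ctrl.read_state(); print(st['time_s'],st['position'],np.round(st['eef_rot'],3).tolist(),st['gripper_width'])
tag=sys.argv[1]
for cam in('top','side'):
    p=shot(cam,f'{cam}{tag}.png'); print(cam,np.round(p['eye'],3))
    for n in names:
        l=ctrl.landmark_of(n,p)[:2]; k=ctrl.masks_of(n,p)[:1]
        print(n,[(np.round(a['centre'],4).tolist(),round(a['score'],2),proj(p,a['centre']).astype(int).tolist()) for a in l],[(int(a['region'].sum()),np.round(np.argwhere(a['region']).mean(0)[::-1]).tolist(),round(a['score'],2)) for a in k])
E
python3 m.py 0
```

```text
0.0 [ 0.2475567  -0.62749531  0.23055446] [[0.93, 0.367, -0.001], [0.367, -0.93, 0.001], [-0.0, -0.001, -1.0]] 1.0011241313354668
top [0.339 0.002 1.003]
objective_red [([0.6337, 0.3091, 0.0], 0.8, [146, 209])] [(378, [142.0, 208.0], 0.57)]
objective_yellow [([0.6119, -0.2852, -0.0002], 0.63, [464, 204])] [(377, [469.0, 201.0], 0.7)]
objective_green [([0.4339, 0.0888, -0.0002], 0.73, [268, 310])] [(319, [268.0, 310.0], 0.66)]
objective_blue [([0.4547, 0.3044, 0.004], 0.79, [147, 305])] [(345, [147.0, 304.0], 0.63)]
dish_red [([0.5919, 0.0881, -0.0011], 0.93, [266, 225])] [(1250, [266.0, 225.0], 0.82)]
dish_yellow [([0.473, -0.082, -0.0018], 0.62, [361, 283])] [(1262, [363.0, 284.0], 0.62)]
dish_green [([0.5974, -0.1166, 0.0016], 0.69, [375, 216])] [(1179, [374.0, 216.0], 0.85)]
dish_blue [([0.4656, -0.3035, 0.0046], 0.87, [484, 280])] [(1327, [484.0, 279.0], 0.68)]
bottle [([0.5318, 0.1879, 0.0017], 0.85, [212, 259])] [(280, [210.0, 258.0], 0.57)]
carton [([0.5366, -0.1917, -0.0006], 0.94, [418, 246])] [(493, [420.0, 243.0], 0.72)]
side [0.125 0.53  0.659]
objective_red [([0.6321, 0.
[... 185 characters left out ...]
0.0855, -0.0011], 0.77, [338, 294])] [(573, [429.0, 185.0], 0.74)]
objective_blue [([0.455, 0.3017, -0.0053], 0.64, [243, 370]), ([0.6352, 0.3129, -0.0016], 0.47, [166, 314])] [(540, [241.0, 363.0], 0.78)]
dish_red [] [(940, [273.0, 253.0], 0.66)]
dish_yellow [([0.4705, -0.0799, 0.002], 0.79, [373, 235]), ([0.4691, -0.301, -0.003], 0.2, [427, 186])] []
dish_green [([0.6003, -0.1133, 0.0008], 0.79, [333, 201])] [(648, [334.0, 202.0], 0.72)]
dish_blue [([0.4703, -0.3023, -0.0006], 0.71, [427, 185])] [(545, [429.0, 185.0], 0.98)]
bottle [([0.5297, 0.1848, 0.0001], 0.91, [261, 300])] [(490, [259.0, 290.0], 0.67)]
carton [([0.5346, -0.1872, 0.0025], 0.93, [376, 197])] [(502, [377.0, 187.0], 0.8)]
```

View pics/top0.png

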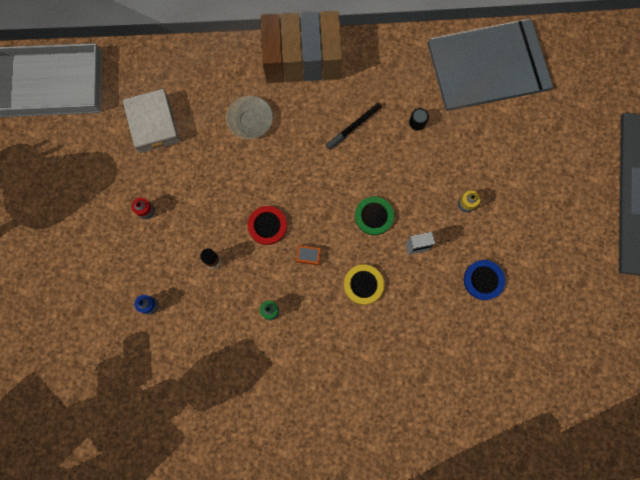

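View pics/side0.png

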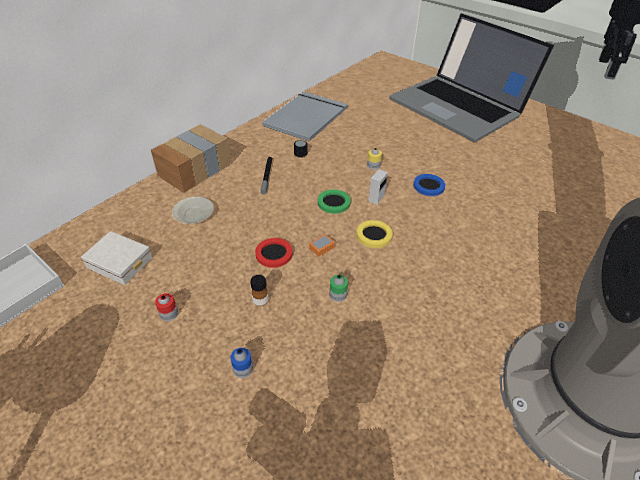

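```bash
cat > fit.py <<'E'
from h import *
HUE={'red':(175,8),'yellow':(20,35),'green':(55,90),'blue':(105,125)}
G={'objective_red':(.633,.3115),'objective_yellow':(.612,-.286),'objective_green':(.433,.087),'objective_blue':(.455,.303),'dish_red':(.592,.088),'dish_yellow':(.472,-.081),'dish_green':(.599,-.115),'dish_blue':(.468,-.303)}
def cen(pts):
    m=cv2.moments(cv2.convexHull(np.float32(pts))); return np.array([m['m10'],m['m01']])/m['m00'],m['m00']
def fit(p,n,g,lift=0.):
    r,z0,z1=(.016,.020,.038) if n[0]=='o' else (.036,0,.010)
    hsv=cv2.cvtColor(p['frame'],cv2.COLOR_RGB2HSV); a,b=HUE[n.split('_')[1]]; h=hsv[...,0]
    ok=((h>=a)|(h<=b) if a>b else (h>=a)&(h<=b))&(hsv[...,1]>(190 if n.endswith(('yellow','red')) else 90))&(hsv[...,2]>50)
    t=np.linspace(0,6.283,60)
    def model(g): return np.array([proj(p,(g[0]+r*np.cos(k),g[1]+r*np.sin(k),z+lift)) for z in(z0,z1) for k in t])
    c,_=cen(model(g)); m=np.zeros(h.shape,np.uint8); cv2.circle(m,tuple(int(v) for v in c),32 if n[0]=='d' else 16,1,-1)
    k,lab,stt,_=cv2.connectedComponentsWithStats((ok&(m>0)).astype(np.uint8))
    if k<2: return None
    j=1+stt[1:,4].argmax(); pts=np.argwhere(lab==j)[:,::-1]; o,A=cen(pts); g=np.array(g,float)
    for _ in range(5):
        c,B=cen(model(g)); J=np.array([(cen(model(g+d))[0]-c)/.01 for d in(np.array([.01,0]),np.array([0,.01]))]).T
        g=g+np.linalg.solve(J,o-c)
    return g,A/B
if __name__=='__main__':
    P=[ctrl.camera(c) for c in('top','side')]
    for n,g in G.items():
        for p in P:
            f=fit(p,n,g); print(n,f and (np.round(f[0],4),round(f[1],2)))
E
python3 fit.py
```

```text
objective_red (array([0.6323, 0.3104]), 0.79)
objective_red (array([0.627 , 0.3124]), 0.46)
objective_yellow (array([ 0.6118, -0.2878]), 0.77)
objective_yellow None
objective_green (array([0.4323, 0.086 ]), 0.83)
objective_green (array([0.4334, 0.0866]), 0.83)
objective_blue (array([0.4552, 0.3032]), 0.76)
objective_blue (array([0.4564, 0.3024]), 0.86)
dish_red (array([0.5914, 0.0857]), 0.96)
dish_red (array([0.5678, 0.0999]), 0.13)
dish_yellow (array([ 0.4711, -0.0847]), 0.9)
dish_yellow None
dish_green (array([ 0.5985, -0.1137]), 0.93)
dish_green (array([ 0.5991, -0.1137]), 0.9)
dish_blue (array([ 0.4675, -0.303 ]), 0.96)
dish_blue (array([ 0.4675, -0.3025]), 0.9)
```

{"name": "apply_moves", "arguments": {
  "motion": [
    [0,0,1,0,0,0,0.8],
    [0,0,1,0,0,0,0.8],
    [0,0,1,0,0,0,0.8],
    [0,0,1,0,0,0,0.8],
    [0,0,0.3,0,0,0,0.8]
  ]
}}

```text
time_s: 2.7
position: [0.2477, -0.6279, 0.2313]
eef_rot: [[1.0, -0.002, -0.0], [-0.002, -1.0, 0.0], [-0.0, -0.0, -1.0]]
ft_force: [0.9, 1.1, -0.3]
gripper_width: 0.8
grip_force: 0.0
```

{"name": "apply_moves", "arguments": {
  "motion": [
    [0,0,0,0.85,-0.8,0,0.8],
    [0,0,0,0.85,-0.8,0,0.8],
    [0,0,0,0.85,-0.8,0,0.8],
    [0,0,0,0.85,-0.8,0,0.8],
    [0,0,0,0.85,-0.8,0,0.8],
    [0,0,0,0.85,-0.8,0,0.8],
    [0,0,0,0.85,-0.8,0,0.8],
    [0,0,0,0.85,-0.8,0,0.8]
  ]
}}

```text
time_s: 3.5
position: [0.5208, -0.3703, 0.2316]
eef_rot: [[1.0, 0.002, 0.0], [0.002, -1.0, -0.0], [0.0, 0.0, -1.0]]
ft_force: [1.1, -0.4, 0.7]
gripper_width: 0.798
grip_force: 0.0
```

{"name": "apply_moves", "arguments": {
  "motion": [
    [0,0,0,0.8,-0.75,0.3,0.8],
    [0,0,0,0.8,-0.75,0.3,0.8],
    [0,0,0,0.7,-0.62,0.3,0.8],
    [0,0,0,0,0,1,0.8],
    [0,0,0,0,0,0.5,0.8],
    [0,0,0,0,0,0,0.8]
  ]
}}

```text
time_s: 4.1
position: [0.61, -0.286, 0.1322]
eef_rot: [[1.0, 0.002, -0.005], [0.002, -1.0, 0.002], [-0.005, -0.002, -1.0]]
ft_force: [-1.0, -1.4, -0.3]
gripper_width: 0.798
grip_force: 0.0
```

{"name": "apply_moves", "arguments": {
  "motion": [
    [0,0,0,0.05,0.04,0.9,0.8],
    [0,0,0,0,0,0.9,0.8],
    [0,0,0,0,0,0.8,0.8],
    [0,0,0,0,0,0.4,0.8],
    [0,0,0,0,0,0.1,0.8],
    [0,0,0,0,0,0,0.8],
    [0,0,0,0,0,0,0.8]
  ]
}}

```text
time_s: 4.8
position: [0.6146, -0.289, 0.0132]
eef_rot: [[1.0, 0.001, 0.002], [0.001, -1.0, -0.001], [0.002, 0.001, -1.0]]
ft_force: [0.9, -0.1, 0.6]
gripper_width: 0.798
grip_force: 0.0
```

Run:
```python
from h import *
p=shot('side'); a=p['frame'][80:240,270:470]
q=shot('top'); b=q['frame'][120:280,370:570]
cv2.imwrite('pics/g1.png',cv2.resize(np.hstack([a,b])[:,:,::-1],None,fx=2,fy=2,interpolation=2))
print(ctrl.read_state()['position'])
```

```text
[ 0.6144313  -0.28890086  0.01302387]
```

View pics/g1.png

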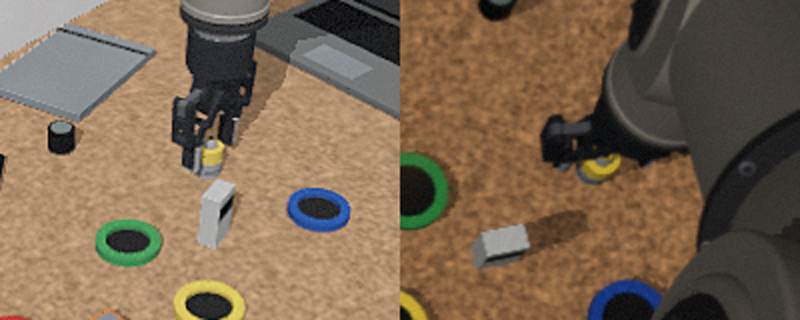

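The yellow objective (crop px 210,155) stands between the open fingers, and the carton is clear. I'll close now.

{"name": "apply_moves", "arguments": {
  "motion": [
    [0,0,0,-0.05,-0.03,0,0.6],
    [0,0,0,0,0,0,0.45],
    [0,0,0,0,0,0,0.3],
    [0,0,0,0,0,0,0.2],
    [0,0,0,0,0,0,0.2],
    [0,0,0,0,0,0,0.2],
    [0,0,0,0,0,0,0.2]
  ]
}}

```text
time_s: 5.6
position: [0.6117, -0.2873, 0.012]
eef_rot: [[1.0, 0.001, 0.0], [0.001, -1.0, -0.0], [0.0, 0.0, -1.0]]
ft_force: [-3.4, 1.6, 8.4]
gripper_width: 0.35
grip_force: 58.7
```

{"name": "apply_moves", "arguments": {
  "motion": [
    [0,0,0,0,0,-0.2,0.2],
    [0,0,0,0,0,-0.6,0.2],
    [0,0,0,0,0,-0.9,0.2],
    [0,0,0,0,0,-0.9,0.2],
    [0,0,0,0,0,-0.6,0.2],
    [0,0,0,0,0,0,0.2]
  ]
}}

```text
time_s: 6.2
position: [0.6133, -0.2881, 0.1438]
eef_rot: [[1.0, 0.0, 0.006], [0.0, -1.0, -0.002], [0.006, 0.002, -1.0]]
ft_force: [1.8, -0.5, -2.3]
gripper_width: 0.354
grip_force: 59.4
```

{"name": "apply_moves", "arguments": {
  "motion": [
    [0,0,0,-0.3,-0.4,0,0.2],
    [0,0,0,-0.5,-0.75,0,0.2],
    [0,0,0,-0.55,-0.8,0,0.2],
    [0,0,0,-0.55,-0.8,0,0.2],
    [0,0,0,-0.55,-0.8,0,0.2],
    [0,0,0,-0.55,-0.8,0,0.2],
    [0,0,0,-0.3,-0.5,0,0.2],
    [0,0,0,-0.2,-0.28,0,0.2]
  ]
}}

```text
time_s: 7.0
position: [0.4703, -0.0806, 0.1392]
eef_rot: [[1.0, 0.002, -0.0], [0.002, -1.0, 0.0], [-0.0, -0.0, -1.0]]
ft_force: [0.5, -0.4, -1.7]
gripper_width: 0.354
grip_force: 59.5
```

{"name": "apply_moves", "arguments": {
  "motion": [
    [0,0,0,0,0,0,0.2],
    [0,0,0,0,0,0.5,0.2],
    [0,0,0,0,0,0.5,0.2],
    [0,0,0,0,0,0.5,0.2],
    [0,0,0,0,0,0,0.2],
    [0,0,0,0,0,0,0.2]
  ]
}}

```text
time_s: 7.6
position: [0.4717, -0.0829, 0.0794]
eef_rot: [[1.0, -0.0, -0.001], [-0.0, -1.0, -0.0], [-0.001, 0.0, -1.0]]
ft_force: [0.5, 0.4, -1.4]
gripper_width: 0.352
grip_force: 59.5
```

Run:
```python
from h import *
p=shot('side'); a=p['frame'][100:260,280:480]
q=shot('top'); b=q['frame'][200:360,270:470]
cv2.imwrite('pics/g2.png',cv2.resize(np.hstack([a,b])[:,:,::-1],None,fx=2,fy=2,interpolation=2))
s=ctrl.read_state();print(s['position'],s['grip_force'])
```

```text
[ 0.47220077 -0.0826261   0.08017389] 59.5392107963562
```

View pics/g2.png

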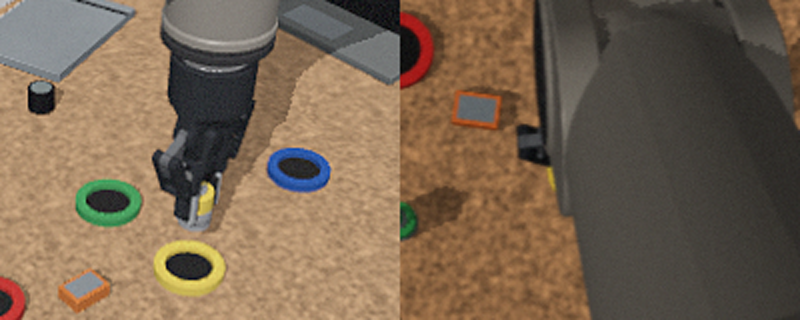

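Yellow is held upright over its dish (crop px 200,205 above dish 188,267). I'll lower it next.

{"name": "apply_moves", "arguments": {
  "motion": [
    [0,0,0,0,0,0.5,0.2],
    [0,0,0,0,0,0.5,0.2],
    [0,0,0,0,0,0.35,0.2],
    [0,0,0,0,0,0.1,0.2],
    [0,0,0,0,0,0.05,0.2],
    [0,0,0,0,0,0.03,0.2],
    [0,0,0,0,0,0,0.2],
    [0,0,0,0,0,0,0.2]
  ]
}}

```text
time_s: 8.5
position: [0.4718, -0.0822, 0.0187]
eef_rot: [[1.0, 0.0, 0.001], [0.0, -1.0, -0.0], [0.001, 0.0, -1.0]]
ft_force: [-0.3, 0.2, -0.6]
gripper_width: 0.355
grip_force: 59.5
```

{"name": "apply_moves", "arguments": {
  "motion": [
    [0,0,0,0,0,0.04,0.2],
    [0,0,0,0,0,0,0.2],
    [0,0,0,0,0,0,0.2]
  ]
}}

```text
time_s: 8.8
position: [0.4714, -0.0821, 0.0166]
eef_rot: [[1.0, 0.0, 0.0], [0.0, -1.0, 0.0], [0.0, -0.0, -1.0]]
ft_force: [0.4, 0.6, -0.9]
gripper_width: 0.357
grip_force: 59.5
```

{"name": "apply_moves", "arguments": {
  "motion": [
    [0,0,0,0,0,0.03,0.2],
    [0,0,0,0,0,0,0.2],
    [0,0,0,0,0,0,0.2]
  ]
}}

```text
time_s: 9.1
position: [0.4716, -0.0821, 0.0159]
eef_rot: [[1.0, 0.0, 0.0], [0.0, -1.0, -0.0], [0.0, 0.0, -1.0]]
ft_force: [-4.5, 0.6, 16.8]
gripper_width: 0.356
grip_force: 61.6
```

{"name": "apply_moves", "arguments": {
  "motion": [
    [0,0,0,0,0,0,0.4],
    [0,0,0,0,0,0,0.5],
    [0,0,0,0,0,0,0.65],
    [0,0,0,0,0,0,0.8],
    [0,0,0,0,0,0,0.8],
    [0,0,0,0,0,0,0.8]
  ]
}}

```text
time_s: 9.7
position: [0.4714, -0.0822, 0.0153]
eef_rot: [[1.0, 0.0, -0.0], [0.0, -1.0, 0.0], [-0.0, -0.0, -1.0]]
ft_force: [1.0, 0.5, -0.1]
gripper_width: 0.797
grip_force: 0.0
```

{"name": "apply_moves", "arguments": {
  "motion": [
    [0,0,0,0,0,-0.3,0.8],
    [0,0,0,0,0,-0.7,0.8],
    [0,0,0,0,0,-0.9,0.8],
    [0,0,0,0,0,-0.9,0.8],
    [0,0,0,0,0,-0.5,0.8],
    [0,0,0,0,0,0,0.8]
  ]
}}

```text
time_s: 10.3
position: [0.473, -0.0823, 0.151]
eef_rot: [[1.0, 0.0, 0.005], [0.0, -1.0, -0.0], [0.005, 0.0, -1.0]]
ft_force: [0.1, 0.2, -0.9]
gripper_width: 0.798
grip_force: 0.0
```

{"name": "apply_moves", "arguments": {
  "motion": [
    [0,0,0,-0.1,-0.5,0,0.8],
    [0,0,0,-0.2,-0.9,0,0.8],
    [0,0,0,-0.2,-0.9,0,0.8],
    [0,0,0,-0.2,-0.9,0,0.8],
    [0,0,0,-0.16,-0.6,0,0.8],
    [0,0,0,-0.1,-0.41,0,0.8],
    [0,0,0,0,0,0.8,0.8],
    [0,0,0,0,0,0,0.8]
  ]
}}

```text
time_s: 11.1
position: [0.4308, 0.0861, 0.1131]
eef_rot: [[1.0, 0.002, -0.004], [0.002, -1.0, -0.001], [-0.004, 0.001, -1.0]]
ft_force: [0.3, -0.3, 0.4]
gripper_width: 0.797
grip_force: 0.0
```

Run:
```python
from h import *
p=shot('side'); a=p['frame'][180:340,280:480]
q=shot('top'); b=q['frame'][200:360,220:420]
cv2.imwrite('pics/g3.png',cv2.resize(np.hstack([a,b])[:,:,::-1],None,fx=2,fy=2,interpolation=2))
s=ctrl.read_state();print(s['position'],s['q'])
```

```text
[0.43239113 0.08586666 0.11537275] [-0.14390153  0.21342863 -0.21983071  2.2091187   0.06921838  0.72718048
 -1.98113149]
```

View pics/g3.png

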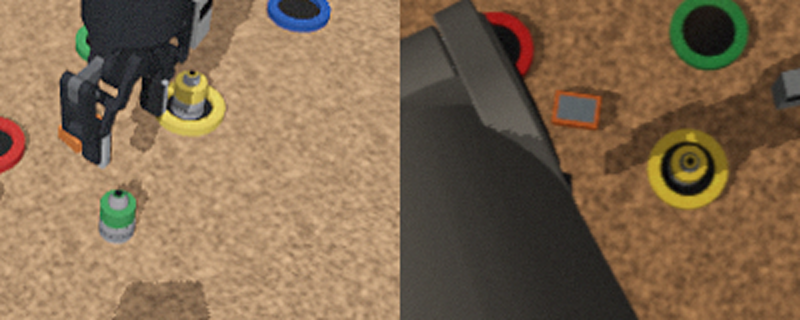

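Yellow sits centred and upright in its dish (top crop 688,165), and the green objective is below the open fingers. I'll descend on it.

{"name": "apply_moves", "arguments": {
  "motion": [
    [0,0,0,0,0,0.8,0.8],
    [0,0,0,0,0,0.8,0.8],
    [0,0,0,0,0,0.6,0.8],
    [0,0,0,0,0,0.3,0.8],
    [0,0,0,0,0,0.1,0.8],
    [0,0,0,0,0,0,0.8],
    [0,0,0,0,0,0,0.8]
  ]
}}

```text
time_s: 11.9
position: [0.4337, 0.0863, 0.0124]
eef_rot: [[1.0, 0.0, 0.001], [0.0, -1.0, 0.0], [0.001, -0.0, -1.0]]
ft_force: [-0.4, 0.4, -0.6]
gripper_width: 0.799
grip_force: 0.0
```

{"name": "apply_moves", "arguments": {
  "motion": [
    [0,0,0,0,0,0,0.6],
    [0,0,0,0,0,0,0.45],
    [0,0,0,0,0,0,0.3],
    [0,0,0,0,0,0,0.2],
    [0,0,0,0,0,0,0.2],
    [0,0,0,0,0,0,0.2],
    [0,0,0,0,0,0,0.2]
  ]
}}

```text
time_s: 12.6
position: [0.4334, 0.0864, 0.0121]
eef_rot: [[1.0, 0.0, 0.001], [0.0, -1.0, 0.0], [0.001, -0.0, -1.0]]
ft_force: [-3.0, -0.9, 15.7]
gripper_width: 0.357
grip_force: 57.9
```

{"name": "apply_moves", "arguments": {
  "motion": [
    [0,0,0,0,0,-0.2,0.2],
    [0,0,0,0,0,-0.6,0.2],
    [0,0,0,0,0,-0.9,0.2],
    [0,0,0,0,0,-0.9,0.2],
    [0,0,0,0,0,-0.6,0.2],
    [0,0,0,0,0,0,0.2]
  ]
}}

```text
time_s: 13.2
position: [0.4345, 0.0866, 0.1427]
eef_rot: [[1.0, 0.0, 0.005], [0.0, -1.0, 0.001], [0.005, -0.001, -1.0]]
ft_force: [-0.7, 0.4, -3.0]
gripper_width: 0.355
grip_force: 59.7
```

{"name": "apply_moves", "arguments": {
  "motion": [
    [0,0,0,0.3,0.4,0,0.2],
    [0,0,0,0.6,0.7,0,0.2],
    [0,0,0,0.65,0.8,0,0.2],
    [0,0,0,0.65,0.8,0,0.2],
    [0,0,0,0.65,0.8,0,0.2],
    [0,0,0,0.65,0.8,0,0.2],
    [0,0,0,0.4,0.45,0,0.2],
    [0,0,0,0.24,0.25,0,0.2]
  ]
}}

```text
time_s: 14.0
position: [0.599, -0.1156, 0.1383]
eef_rot: [[1.0, -0.001, -0.001], [-0.001, -1.0, -0.0], [-0.001, 0.0, -1.0]]
ft_force: [-0.3, 0.3, -1.7]
gripper_width: 0.352
grip_force: 59.7
```

{"name": "apply_moves", "arguments": {
  "motion": [
    [0,0,0,0,0,0,0.2],
    [0,0,0,0,0,0.5,0.2],
    [0,0,0,0,0,0.5,0.2],
    [0,0,0,0,0,0.5,0.2],
    [0,0,0,0,0,0.3,0.2],
    [0,0,0,0,0,0,0.2],
    [0,0,0,0,0,0,0.2]
  ]
}}

```text
time_s: 14.7
position: [0.5987, -0.1131, 0.0678]
eef_rot: [[1.0, 0.001, 0.0], [0.001, -1.0, 0.0], [0.0, -0.0, -1.0]]
ft_force: [-0.1, -0.6, -2.2]
gripper_width: 0.358
grip_force: 59.7
```

{"name": "apply_moves", "arguments": {
  "motion": [
    [0,0,0,0,0,0.5,0.2],
    [0,0,0,0,0,0.4,0.2],
    [0,0,0,0,0,0.2,0.2],
    [0,0,0,0,0,0.07,0.2],
    [0,0,0,0,0,0.03,0.2],
    [0,0,0,0,0,0,0.2],
    [0,0,0,0,0,0,0.2]
  ]
}}

```text
time_s: 15.4
position: [0.599, -0.1137, 0.0199]
eef_rot: [[1.0, 0.0, 0.001], [0.0, -1.0, -0.0], [0.001, 0.0, -1.0]]
ft_force: [-0.3, 0.0, -1.9]
gripper_width: 0.356
grip_force: 59.7
```

{"name": "apply_moves", "arguments": {
  "motion": [
    [0,0,0,0,0,0.04,0.2],
    [0,0,0,0,0,0,0.2],
    [0,0,0,0,0,0,0.2]
  ]
}}

```text
time_s: 15.7
position: [0.5987, -0.1137, 0.0178]
eef_rot: [[1.0, 0.0, 0.0], [0.0, -1.0, 0.0], [0.0, -0.0, -1.0]]
ft_force: [-0.4, -0.5, -1.5]
gripper_width: 0.351
grip_force: 59.7
```

{"name": "apply_moves", "arguments": {
  "motion": [
    [0,0,0,0,0,0.03,0.2],
    [0,0,0,0,0,0,0.2],
    [0,0,0,0,0,0.02,0.2],
    [0,0,0,0,0,0,0.2]
  ]
}}

```text
time_s: 16.1
position: [0.5987, -0.1137, 0.0162]
eef_rot: [[1.0, 0.0, 0.0], [0.0, -1.0, 0.0], [0.0, -0.0, -1.0]]
ft_force: [-4.0, 0.3, 8.1]
gripper_width: 0.353
grip_force: 60.9
```

{"name": "apply_moves", "arguments": {
  "motion": [
    [0,0,0,0,0,0,0.4],
    [0,0,0,0,0,0,0.5],
    [0,0,0,0,0,0,0.65],
    [0,0,0,0,0,0,0.8],
    [0,0,0,0,0,0,0.8],
    [0,0,0,0,0,0,0.8]
  ]
}}

```text
time_s: 16.7
position: [0.5987, -0.1137, 0.0157]
eef_rot: [[1.0, 0.0, 0.0], [0.0, -1.0, 0.0], [0.0, -0.0, -1.0]]
ft_force: [-0.2, 0.7, -0.3]
gripper_width: 0.799
grip_force: 0.0
```

{"name": "apply_moves", "arguments": {
  "motion": [
    [0,0,0,0,0,-0.3,0.8],
    [0,0,0,0,0,-0.7,0.8],
    [0,0,0,0,0,-0.9,0.8],
    [0,0,0,0,0,-0.9,0.8],
    [0,0,0,0,0,-0.5,0.8],
    [0,0,0,0,-0.4,0,0.8],
    [0,0,0,0,-0.7,0,0.8]
  ]
}}

```text
time_s: 17.4
position: [0.5988, -0.0708, 0.149]
eef_rot: [[1.0, -0.003, 0.002], [-0.003, -1.0, -0.001], [0.002, 0.001, -1.0]]
ft_force: [-0.3, 0.2, 0.2]
gripper_width: 0.798
grip_force: 0.0
```

{"name": "apply_moves", "arguments": {
  "motion": [
    [0,0,0,0.1,-1,0,0.8],
    [0,0,0,0.1,-1,0,0.8],
    [0,0,0,0.1,-1,0,0.8],
    [0,0,0,0.1,-1,0,0.8],
    [0,0,0,0.1,-1,0,0.8],
    [0,0,0,0.1,-1,0,0.8],
    [0,0,0,0.1,-1,0,0.8],
    [0,0,0,0.1,-1,0,0.8]
  ]
}}

```text
time_s: 18.2
position: [0.6298, 0.2525, 0.1478]
eef_rot: [[1.0, 0.001, -0.0], [0.001, -1.0, -0.0], [-0.0, 0.0, -1.0]]
ft_force: [0.8, -0.1, 0.5]
gripper_width: 0.801
grip_force: 0.0
```

{"name": "apply_moves", "arguments": {
  "motion": [
    [0,0,0,0,-0.8,0,0.8],
    [0,0,0,0,-0.7,0,0.8],
    [0,0,0,0,0,0.5,0.8],
    [0,0,0,0,0,0.5,0.8],
    [0,0,0,0,0,0,0.8],
    [0,0,0,0,0,0,0.8]
  ]
}}

```text
time_s: 18.8
position: [0.6301, 0.3105, 0.108]
eef_rot: [[1.0, 0.001, -0.001], [0.001, -1.0, -0.0], [-0.001, 0.0, -1.0]]
ft_force: [0.3, 0.5, 0.4]
gripper_width: 0.798
grip_force: 0.0
```

Run:
```python
from h import *
p=shot('side'); a=p['frame'][170:370,100:350]
q=shot('top'); b=q['frame'][120:320,190:440]
cv2.imwrite('pics/g4.png',cv2.resize(np.hstack([a,b])[:,:,::-1],None,fx=1.6,fy=1.6,interpolation=2))
s=ctrl.read_state();print(s['position'],s['q'])
```

```text
[0.63086773 0.31058535 0.10901441] [-0.42628903  0.59086057 -0.1745127   1.62465389  0.12046342  0.93525579
 -2.21379984]
```

View pics/g4.png

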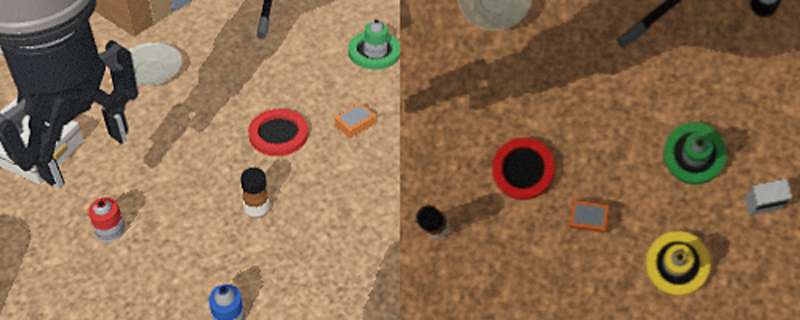

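Green is in its dish (top crop 698,150), yellow is too, and red (105,220) is below the open fingers. I'll grasp it.

{"name": "apply_moves", "arguments": {
  "motion": [
    [0,0,0,0.03,0,0.8,0.8],
    [0,0,0,0,0,0.8,0.8],
    [0,0,0,0,0,0.5,0.8],
    [0,0,0,0,0,0.25,0.8],
    [0,0,0,0,0,0.08,0.8],
    [0,0,0,0,0,0,0.8],
    [0,0,0,0,0,0,0.8]
  ]
}}

```text
time_s: 19.6
position: [0.6324, 0.3108, 0.012]
eef_rot: [[1.0, 0.0, 0.002], [0.0, -1.0, 0.001], [0.002, -0.001, -1.0]]
ft_force: [0.9, 0.3, -0.3]
gripper_width: 0.797
grip_force: 0.0
```

{"name": "apply_moves", "arguments": {
  "motion": [
    [0,0,0,0,0,0,0.6],
    [0,0,0,0,0,0,0.45],
    [0,0,0,0,0,0,0.3],
    [0,0,0,0,0,0,0.2],
    [0,0,0,0,0,0,0.2],
    [0,0,0,0,0,0,0.2],
    [0,0,0,0,0,0,0.2]
  ]
}}

```text
time_s: 20.3
position: [0.632, 0.3105, 0.0115]
eef_rot: [[1.0, 0.0, 0.001], [0.0, -1.0, 0.0], [0.001, -0.0, -1.0]]
ft_force: [-2.6, -0.5, 8.1]
gripper_width: 0.353
grip_force: 58.8
```

{"name": "apply_moves", "arguments": {
  "motion": [
    [0,0,0,0,0,-0.2,0.2],
    [0,0,0,0,0,-0.6,0.2],
    [0,0,0,0,0,-0.9,0.2],
    [0,0,0,0,0,-0.9,0.2],
    [0,0,0,0,0,-0.6,0.2],
    [0,0,0,0,0,0,0.2]
  ]
}}

```text
time_s: 20.9
position: [0.6334, 0.3113, 0.1432]
eef_rot: [[1.0, 0.0, 0.005], [0.0, -1.0, 0.003], [0.005, -0.003, -1.0]]
ft_force: [-0.2, 0.3, -1.4]
gripper_width: 0.356
grip_force: 59.5
```

{"name": "apply_moves", "arguments": {
  "motion": [
    [0,0,0,-0.1,0.4,0,0.2],
    [0,0,0,-0.15,0.8,0,0.2],
    [0,0,0,-0.15,0.9,0,0.2],
    [0,0,0,-0.15,0.9,0,0.2],
    [0,0,0,-0.15,0.9,0,0.2],
    [0,0,0,-0.15,0.8,0,0.2],
    [0,0,0,-0.1,0.6,0,0.2],
    [0,0,0,-0.06,0.29,0,0.2]
  ]
}}

```text
time_s: 21.7
position: [0.5902, 0.0831, 0.1378]
eef_rot: [[1.0, -0.003, -0.002], [-0.003, -1.0, -0.001], [-0.002, 0.001, -1.0]]
ft_force: [-0.2, 0.5, -1.6]
gripper_width: 0.358
grip_force: 59.5
```

{"name": "apply_moves", "arguments": {
  "motion": [
    [0,0,0,0,0,0,0.2],
    [0,0,0,0,0,0.5,0.2],
    [0,0,0,0,0,0.5,0.2],
    [0,0,0,0,0,0.5,0.2],
    [0,0,0,0,0,0.3,0.2],
    [0,0,0,0,0,0,0.2],
    [0,0,0,0,0,0,0.2]
  ]
}}

```text
time_s: 22.4
position: [0.5915, 0.0874, 0.0668]
eef_rot: [[1.0, 0.001, -0.0], [0.001, -1.0, 0.0], [-0.0, -0.0, -1.0]]
ft_force: [0.4, 0.2, -1.0]
gripper_width: 0.352
grip_force: 59.5
```

{"name": "apply_moves", "arguments": {
  "motion": [
    [0,0,0,0,0,0.5,0.2],
    [0,0,0,0,0,0.4,0.2],
    [0,0,0,0,0,0.2,0.2],
    [0,0,0,0,0,0.07,0.2],
    [0,0,0,0,0,0.05,0.2],
    [0,0,0,0,0,0,0.2],
    [0,0,0,0,0,0,0.2]
  ]
}}

```text
time_s: 23.1
position: [0.5917, 0.0868, 0.0183]
eef_rot: [[1.0, 0.0, 0.001], [0.0, -1.0, 0.0], [0.001, -0.0, -1.0]]
ft_force: [-0.1, 0.6, -1.7]
gripper_width: 0.356
grip_force: 59.5
```

{"name": "apply_moves", "arguments": {
  "motion": [
    [0,0,0,0,0,0.03,0.2],
    [0,0,0,0,0,0,0.2],
    [0,0,0,0,0,0.02,0.2],
    [0,0,0,0,0,0,0.2]
  ]
}}

```text
time_s: 23.5
position: [0.5913, 0.0867, 0.0157]
eef_rot: [[1.0, 0.0, -0.0], [0.0, -1.0, 0.0], [-0.0, -0.0, -1.0]]
ft_force: [-0.4, -0.3, -2.1]
gripper_width: 0.352
grip_force: 59.5
```

{"name": "apply_moves", "arguments": {
  "motion": [
    [0,0,0,0,0,0.02,0.2],
    [0,0,0,0,0,0,0.2],
    [0,0,0,0,0,0,0.2]
  ]
}}

```text
time_s: 23.8
position: [0.5914, 0.0867, 0.0154]
eef_rot: [[1.0, 0.001, 0.0], [0.001, -1.0, 0.0], [0.0, -0.0, -1.0]]
ft_force: [-2.9, -0.3, 8.1]
gripper_width: 0.355
grip_force: 60.7
```

{"name": "apply_moves", "arguments": {
  "motion": [
    [0,0,0,0,0,0,0.4],
    [0,0,0,0,0,0,0.5],
    [0,0,0,0,0,0,0.65],
    [0,0,0,0,0,0,0.8],
    [0,0,0,0,0,0,0.8],
    [0,0,0,0,0,0,0.8]
  ]
}}

```text
time_s: 24.4
position: [0.5914, 0.0867, 0.0149]
eef_rot: [[1.0, 0.0, -0.0], [0.0, -1.0, 0.0], [-0.0, -0.0, -1.0]]
ft_force: [-0.1, 0.4, 0.4]
gripper_width: 0.801
grip_force: 0.0
```

{"name": "apply_moves", "arguments": {
  "motion": [
    [0,0,0,0,0,-0.3,0.8],
    [0,0,0,0,0,-0.7,0.8],
    [0,0,0,0,0,-0.9,0.8],
    [0,0,0,0,0,-0.9,0.8],
    [0,0,0,0,0,-0.5,0.8],
    [0,0,0,0,0,0,0.8]
  ]
}}

```text
time_s: 25.0
position: [0.593, 0.087, 0.1511]
eef_rot: [[1.0, 0.0, 0.006], [0.0, -1.0, 0.001], [0.006, -0.001, -1.0]]
ft_force: [-0.8, -0.3, -0.8]
gripper_width: 0.798
grip_force: 0.0
```

{"name": "apply_moves", "arguments": {
  "motion": [
    [0,0,0,-0.3,-0.4,0,0.8],
    [0,0,0,-0.5,-0.8,0,0.8],
    [0,0,0,-0.5,-0.8,0,0.8],
    [0,0,0,-0.5,-0.8,0,0.8],
    [0,0,0,-0.5,-0.8,0,0.8],
    [0,0,0,-0.5,-0.8,0,0.8],
    [0,0,0,-0.35,-0.6,0,0.8],
    [0,0,0,-0.25,-0.41,0,0.8]
  ]
}}

```text
time_s: 25.8
position: [0.4536, 0.3048, 0.1469]
eef_rot: [[1.0, 0.003, -0.0], [0.003, -1.0, 0.0], [-0.0, -0.0, -1.0]]
ft_force: [0.5, -0.3, 0.8]
gripper_width: 0.801
grip_force: 0.0
```

{"name": "apply_moves", "arguments": {
  "motion": [
    [0,0,0,0,0,0.5,0.8],
    [0,0,0,0,0,0.5,0.8],
    [0,0,0,0,0,0,0.8],
    [0,0,0,0,0,0,0.8]
  ]
}}

```text
time_s: 26.2
position: [0.4551, 0.3029, 0.1071]
eef_rot: [[1.0, 0.0, -0.001], [0.0, -1.0, -0.0], [-0.001, 0.0, -1.0]]
ft_force: [0.6, 0.5, 0.8]
gripper_width: 0.798
grip_force: 0.0
```

Run:
```python
from h import *
p=shot('side'); a=p['frame'][220:420,150:400]
q=shot('top'); b=q['frame'][120:320,190:440]
cv2.imwrite('pics/g5.png',cv2.resize(np.hstack([a,b])[:,:,::-1],None,fx=1.6,fy=1.6,interpolation=2))
s=ctrl.read_state();print(s['position'],s['q'])
```

```text
[0.45564476 0.30322494 0.1078722 ] [-0.4972083   0.37926342 -0.25165192  1.99029016  0.13071227  0.78621345
 -2.39471132]
```

View pics/g5.png

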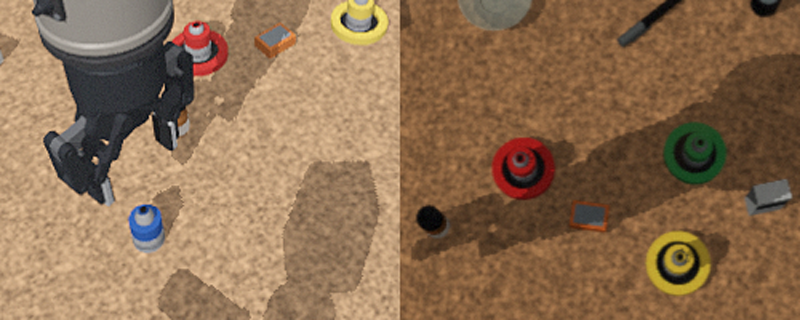

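Red is in its dish (top crop 522,165), the bottle and carton are untouched, and blue (147,228) is below the fingers.

{"name": "apply_moves", "arguments": {
  "motion": [
    [0,0,0,0,0,0.8,0.8],
    [0,0,0,0,0,0.8,0.8],
    [0,0,0,0,0,0.5,0.8],
    [0,0,0,0,0,0.22,0.8],
    [0,0,0,0,0,0.08,0.8],
    [0,0,0,0,0,0,0.8],
    [0,0,0,0,0,0,0.8]
  ]
}}

```text
time_s: 27.0
position: [0.4559, 0.3035, 0.0121]
eef_rot: [[1.0, 0.0, 0.001], [0.0, -1.0, 0.001], [0.001, -0.001, -1.0]]
ft_force: [0.2, 0.3, 1.0]
gripper_width: 0.8
grip_force: 0.0
```

{"name": "apply_moves", "arguments": {
  "motion": [
    [0,0,0,0,0,0,0.6],
    [0,0,0,0,0,0,0.45],
    [0,0,0,0,0,0,0.3],
    [0,0,0,0,0,0,0.2],
    [0,0,0,0,0,0,0.2],
    [0,0,0,0,0,0,0.2],
    [0,0,0,0,0,0,0.2]
  ]
}}

```text
time_s: 27.7
position: [0.4555, 0.3032, 0.0117]
eef_rot: [[1.0, 0.0, 0.001], [0.0, -1.0, 0.0], [0.001, -0.0, -1.0]]
ft_force: [-1.6, -1.9, 11.5]
gripper_width: 0.358
grip_force: 58.4
```

{"name": "apply_moves", "arguments": {
  "motion": [
    [0,0,0,0,0,-0.2,0.2],
    [0,0,0,0,0,-0.6,0.2],
    [0,0,0,0,0,-0.9,0.2],
    [0,0,0,0,0,-0.9,0.2],
    [0,0,0,0,0,-0.6,0.2],
    [0,0,0,0,0,0,0.2]
  ]
}}

```text
time_s: 28.3
position: [0.4567, 0.3041, 0.1428]
eef_rot: [[1.0, 0.0, 0.005], [0.0, -1.0, 0.003], [0.005, -0.003, -1.0]]
ft_force: [-0.6, -0.3, -0.7]
gripper_width: 0.353
grip_force: 59.4
```

{"name": "apply_moves", "arguments": {
  "motion": [
    [0,0,0,0,0.3,0,0.2],
    [0,0,0,0,0.6,0,0.2],
    [0,0,0,0.05,0.9,0,0.2],
    [0,0,0,0.05,0.9,0,0.2],
    [0,0,0,0.05,0.9,0,0.2],
    [0,0,0,0.05,0.9,0,0.2],
    [0,0,0,0.05,0.9,0,0.2],
    [0,0,0,0.05,0.9,0,0.2]
  ]
}}

```text
time_s: 29.1
position: [0.4661, 0.0486, 0.1379]
eef_rot: [[1.0, 0.0, -0.002], [0.0, -1.0, -0.0], [-0.002, 0.0, -1.0]]
ft_force: [0.2, -0.1, -0.8]
gripper_width: 0.359
grip_force: 59.5
```

{"name": "apply_moves", "arguments": {
  "motion": [
    [0,0,0,0,0.9,0,0.2],
    [0,0,0,0,0.9,0,0.2],
    [0,0,0,0,0.9,0,0.2],
    [0,0,0,0,0.9,0,0.2],
    [0,0,0,0,0.9,0,0.2],
    [0,0,0,0,0.9,0,0.2],
    [0,0,0,0,0.9,0,0.2],
    [0,0,0,0,0.9,0,0.2]
  ]
}}

```text
time_s: 29.9
position: [0.4657, -0.2387, 0.1378]
eef_rot: [[1.0, -0.0, -0.002], [-0.0, -1.0, 0.001], [-0.002, -0.001, -1.0]]
ft_force: [0.6, -0.7, -0.3]
gripper_width: 0.355
grip_force: 59.5
```

{"name": "apply_moves", "arguments": {
  "motion": [
    [0,0,0,0,0.8,0,0.2],
    [0,0,0,0,0.5,0,0.2],
    [0,0,0,0,0.35,0,0.2],
    [0,0,0,0,0,0,0.2],
    [0,0,0,0,0,0,0.2]
  ]
}}

```text
time_s: 30.4
position: [0.467, -0.3023, 0.1383]
eef_rot: [[1.0, 0.001, -0.001], [0.001, -1.0, 0.001], [-0.001, -0.001, -1.0]]
ft_force: [0.3, 0.9, -0.6]
gripper_width: 0.349
grip_force: 59.5
```

{"name": "apply_moves", "arguments": {
  "motion": [
    [0,0,0,0,0,0.6,0.2],
    [0,0,0,0,0,0.6,0.2],
    [0,0,0,0,0,0.6,0.2],
    [0,0,0,0,0,0.5,0.2],
    [0,0,0,0,0,0.4,0.2],
    [0,0,0,0,0,0.2,0.2],
    [0,0,0,0,0,0.1,0.2],
    [0,0,0,0,0,0,0.2]
  ]
}}

```text
time_s: 31.2
position: [0.4676, -0.3025, 0.0189]
eef_rot: [[1.0, 0.001, -0.0], [0.001, -1.0, 0.0], [-0.0, -0.0, -1.0]]
ft_force: [-0.3, 0.4, -0.6]
gripper_width: 0.359
grip_force: 59.5
```

{"name": "apply_moves", "arguments": {
  "motion": [
    [0,0,0,0,0,0.03,0.2],
    [0,0,0,0,0,0,0.2],
    [0,0,0,0,0,0,0.2]
  ]
}}

```text
time_s: 31.5
position: [0.4678, -0.3031, 0.0182]
eef_rot: [[1.0, 0.0, 0.001], [0.0, -1.0, -0.0], [0.001, 0.0, -1.0]]
ft_force: [0.3, 0.0, -0.7]
gripper_width: 0.355
grip_force: 59.5
```

{"name": "apply_moves", "arguments": {
  "motion": [
    [0,0,0,0,0,0.03,0.2],
    [0,0,0,0,0,0,0.2],
    [0,0,0,0,0,0.02,0.2],
    [0,0,0,0,0,0,0.2],
    [0,0,0,0,0,0,0.2]
  ]
}}

```text
time_s: 32.0
position: [0.4676, -0.303, 0.0158]
eef_rot: [[1.0, 0.0, 0.0], [0.0, -1.0, -0.0], [0.0, 0.0, -1.0]]
ft_force: [-0.1, -0.0, 1.6]
gripper_width: 0.354
grip_force: 59.9
```

{"name": "apply_moves", "arguments": {
  "motion": [
    [0,0,0,0,0,0.01,0.2],
    [0,0,0,0,0,0,0.2],
    [0,0,0,0,0,0,0.4],
    [0,0,0,0,0,0,0.5],
    [0,0,0,0,0,0,0.65],
    [0,0,0,0,0,0,0.8],
    [0,0,0,0,0,0,0.8],
    [0,0,0,0,0,0,0.8]
  ]
}}

```text
time_s: 32.8
position: [0.4675, -0.303, 0.0153]
eef_rot: [[1.0, 0.0, -0.0], [0.0, -1.0, 0.0], [-0.0, -0.0, -1.0]]
ft_force: [-0.5, 0.6, -0.3]
gripper_width: 0.8
grip_force: 0.0
```

{"name": "apply_moves", "arguments": {
  "motion": [
    [0,0,0,0,0,-0.3,0.8],
    [0,0,0,0,0,-0.7,0.8],
    [0,0,0,0,0,-0.9,0.8],
    [0,0,0,0,0,-0.9,0.8],
    [0,0,0,0,0,-0.9,0.8],
    [0,0,0,0,0,-0.9,0.8],
    [0,0,0,0,0,0,0.8]
  ]
}}

```text
time_s: 33.5
position: [0.4694, -0.3041, 0.205]
eef_rot: [[1.0, 0.0, 0.007], [0.0, -1.0, -0.003], [0.007, 0.003, -1.0]]
ft_force: [0.2, 0.6, -0.1]
gripper_width: 0.8
grip_force: 0.0
```

{"name": "apply_moves", "arguments": {
  "motion": [
    [0,0,0,-0.4,0.6,0,0.8],
    [0,0,0,-0.5,0.8,0,0.8],
    [0,0,0,-0.5,0.8,0,0.8],
    [0,0,0,-0.5,0.8,0,0.8],
    [0,0,0,-0.5,0.8,0,0.8],
    [0,0,0,-0.3,0.8,0,0.8],
    [0,0,0,0,0.5,0,0.8],
    [0,0,0,0,0,0,0.8]
  ]
}}

```text
time_s: 34.3
position: [0.3582, -0.5094, 0.1994]
eef_rot: [[1.0, -0.003, -0.0], [-0.003, -1.0, -0.001], [-0.0, 0.001, -1.0]]
ft_force: [0.9, 0.2, 0.2]
gripper_width: 0.798
grip_force: 0.0
```

Run:
```python
from h import *
from fit import fit
D={'red':(.5915,.087),'yellow':(.4715,-.083),'green':(.599,-.1137),'blue':(.4675,-.303)}
for c in('top','side'):
    p=shot(c,c+'9.png')
    for k,g in D.items():
        l=ctrl.landmark_of('objective_'+k,p)[:1]
        print(c,k,[np.round(a['centre'],3).tolist() for a in l])
    for k in('bottle','carton'): print(k,[np.round(a['centre'],3).tolist() for a in ctrl.landmark_of(k,p)[:1]])
s=ctrl.read_state();print(s['position'],s['time_s'])
a=cv2.imread('pics/top9.png')[150:350,120:520]; b=cv2.imread('pics/side9.png')[130:330,130:530]
cv2.imwrite('pics/end.png',cv2.resize(np.vstack([a,b]),None,fx=1.5,fy=1.5,interpolation=2))
```

```text
top red [[0.593, 0.082, 0.002]]
top yellow [[0.474, -0.082, 0.004]]
top green []
top blue [[0.468, -0.302, 0.009]]
bottle [[0.531, 0.19, 0.001]]
carton [[0.535, -0.191, -0.0]]
side red [[0.592, 0.088, 0.003]]
side yellow [[0.472, -0.084, 0.006]]
side green [[0.597, -0.119, -0.0]]
side blue [[0.469, -0.305, 0.002]]
bottle []
carton [[0.536, -0.186, -0.0]]
[ 0.35968451 -0.50694712  0.19934498] 35.0
```

View pics/end.png

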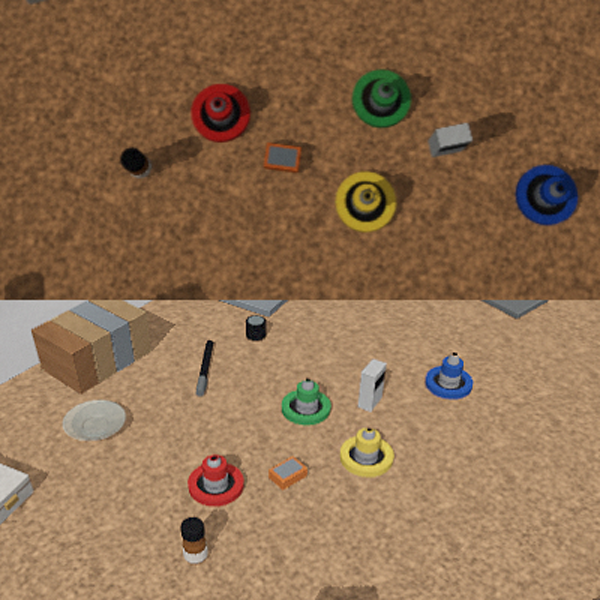

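All four stand upright in their own dishes, and the bottle and carton are unmoved. I'll hand the job in.

```bash
python3 -c "from cell import ctrl; print(ctrl.close_job())"
```

```text
the job is handed in; nothing more can be done
None
```

I put all four objectives upright in the dishes of their own colours and released them. The bottle and carton still stand where they were, and I handed the job in at about 35 s; it returned no verdict.

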